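# Sort slide boxes by weight and put the pipette away

## Task

Clear the sloping stand under the lamp bar: the slide boxes look alike, so feel each one's weight, and lay those over 250 g (well stocked) in the green tray and the lighter ones in the yellow tray, and lay the pipette in the red tray. Set everything down gently, lid up and flat on the tray floor, dropping nothing, and leave the jar, dish and beaker where they are.

Things in the scene. Friction and masses are not known exactly. Their poses are not given: they have to be found in the camera images.
- stand: Grey sloping stand, fixed, 320 mm wide (its y). Origin: centre of its footprint; x points to the robot, up the slope. Its board rises at 30 degrees for 200 mm from a lip (16 mm high) at x = -90, z = 30 mm. Three places at y = -100, 0, 100 mm (+-6) hold the boxes and the pipette in any order, origins 60 mm up the slope from the lip
- lamp (a point): Centre of the stand's white lamp bar, fixed, 24 x 24 mm in section, 320 mm long along the stand's y, at x = -62, z = 245 mm of the stand, over the places: no room to come straight down. Grasp from the far side with the tool tilted some 30 degrees, square to the board (fingertips towards the robot), and draw back the same way
- box_a: Closed slide box, one of two alike: blue, white lid with paper label, 100 x 40 x 56 mm (its x, y, z). Origin: centre of underside; x along its length, z out of its lid. Its load is hidden: it weighs 70 to 430 g, only lifting it tells. At the start it lies on the stand in any of the three places, low end at the lip, x up the slope
- box_b: Closed slide box, one of two alike: blue, white lid with paper label, 100 x 40 x 56 mm (its x, y, z). Origin: centre of underside; x along its length, z out of its lid. Its load is hidden: it weighs 70 to 430 g, only lifting it tells. At the start it lies on the stand in any of the three places, low end at the lip, x up the slope
- pipette: Mini pipette, 120 mm long, 26 wide: black body 30 mm thick (x = -45 to 33 mm), 22 mm yellow knob at its -x end, white nose at +x; 60 to 130 g. Origin: on its flat underside at mid-length; x to the nose, z up. At the start it lies on the stand in any of the three places, knob at the lip, nose up the slope
- tray_green: Green tray, fixed, open on top, outer 190 x 140 x 20 mm (its x, y, z), walls and floor 4 mm thick. Origin: centre of its underside (inner floor 4 mm above it); x along its length. Room for two slide boxes side by side, each laid across it, about 80 mm apart. Stands left or right of the stand
- tray_yellow: Yellow tray, fixed, open on top, outer 190 x 140 x 20 mm (its x, y, z), walls and floor 4 mm thick. Origin: centre of its underside (inner floor 4 mm above it); x along its length. Room for two slide boxes side by side, each laid across it, about 80 mm apart. Stands left or right of the stand
- tray_red: Red tray, fixed, open on top, outer 160 x 130 x 20 mm (its x, y, z), walls and floor 4 mm thick, beyond the stand. Origin: centre of its underside (inner floor 4 mm above it); x along its length, away from the robot
- jar: Bystander: loose amber jar, 56 mm across, 85 mm high. Origin: centre of its underside
- dish: Bystander: loose open glass dish, 90 mm across, 18 mm high. Origin: centre of its underside
- beaker: Bystander: loose glass beaker, 70 mm across, 90 mm high. Origin: centre of its underside

How it is judged:
By the outcome, as a careful person would: the job done as asked, in the order asked, and still so for the second after the job is handed in, with the robot touching nothing.
It also fails if it takes over 72 s, if anything falls off the work surface, if the arm or the gripper's body presses on something with over 40 N, if the wrist force passes 120 N, or if a joint passes its speed limit or range.

## Robot

A 7-joint arm with a two-finger parallel gripper is mounted at the origin on the work surface. World frame = base frame: x ahead of the robot, y to its left, z up, the work surface at z = 0. Lengths are in mm, angles in rad, forces in N, time in s.
With the tool pointing down it reaches from about 350 to 900 mm from the base axis. Payload 7.2 kg.
Tool frame: the origin (TCP) lies midway between the tips of the shut fingers; the grasp point (between the pads) lies 19 mm behind it; z points along the fingers, y is the line along which they close (so a half turn about z gives the same grasp; the last joint's range is limited). The gripper opens to 88 mm and grips with 3 to 60 N. Pads are 20 mm wide; open, the fingers measure 115 mm over their backs; the gripper's body (75 mm by 178 mm) begins 61 mm behind the grasp point.
Start: joints at [1.237, 0.411, -0.013, 1.596, 0.006, 1.134, -0.082], TCP at [164.164, -603.058, 222.653] pointing down, gripper open.
Joint ranges: [-2.95, 2.95], [-0.29, 1.99], [-1.47, 1.44], [0.14, 2.54], [-1.03, 4.17], [0.13, 1.85], [-2.86, 2.86]. Speed limits (rad/s): [2.39, 2.39, 3.01, 3.01, 3.14, 3.14, 3.14].

## Interface

Orientations are given as a rotation vector (axis times angle).
In Python, from rig import bot gives the robot as it stands.
- The arm moves only by the shell command python3 -m creep 'ROWS'. ROWS is JSON, a list that holds one entry, the list of rows, each a list of 7 numbers: the shift along the world's x, y, z in cm, then the turn, a rotation vector about the world's x, y, z in rad, then the finger opening in cm, from 0 to 8.78. A call has 1 to 5 rows; each row is the pose to reach, as a shift and turn from the pose commanded when the call began; what a row does not reach only later rows make up. A row lasts 1/10 s, in which the tool goes at most 50 mm and 8.59 degrees, less where a joint would pass 70% of its speed; a pose out of reach is approached as far as the arm can. A call with a gripper value outside its range is refused whole. The fingers move at their own pace and stop on an object; the grip force is fixed at half the most. Time passes only in rows, so rows that repeat a pose let the fingers close. It gives the time, the measured TCP pose, the force, the opening and the grip force at its end, in the units of the state.
- bot.sense(): the state, without advancing time (a new reading comes with each control period).
- bot.get_image(name): name is "scene" or "top" or "wrist"; returns the picture (400x640x3 uint8, red, green, blue); there is no depth.
- bot.camera_info(name): a dict with "intrinsics" (3x3 intrinsics, pixels), "extrinsics" (4x4, takes a point from camera to world coordinates). Camera axes: x right, y down, z forward; pixel columns grow to the right and rows downward; lengths in mm; the calibration is good to about 2 mm. A picture is of the moment at which its call begins: read the wrist's pose just before it. camera_info takes no time and is no camera call; for the wrist camera it gives the pose at the moment of the call.
- bot.sign_off(): hands the job in; it is judged then, once.
The state is a dict: "time_s": time; "q": joint angles; "qvel": joint speeds; "effort": joint torques, N m; "tcp_pos": TCP position; "eef_rot": TCP orientation; "ft_force": force on the tool from outside, world axes, zero at the start; "moment": the same for the moment, N m; "gripper_width": opening from 0.0 (shut) to 1.0 (fully open); "finger_force": force on a finger pad.
Only numpy, scipy, OpenCV 4.12 (cv2) and the standard library are available. Lean on these libraries where they do the work, as an engineer would, in place of code of your own. Each camera call takes 0.05 s, during which the arm holds its last target. There are 200 camera calls.

## Working session

There is one attempt and no reset: what is moved stays moved. The work goes in short steps, Python scripts to look and compute and a shell command to move; the robot and the scene stay as the last step left them, time stands still between calls to the robot, and variables do not carry over. Pictures are saved under pics/ and viewed, at most 10 in all, crops included, and the job is handed in when it is done.

```bash
mkdir -p pics; ls; python3 - <<'E'
from rig import bot
import cv2,json,numpy as np
s=bot.sense();print({k:np.round(v,3).tolist() for k,v in s.items()})
for n in("scene","top"):
    im=bot.get_image(n);cv2.imwrite(f"pics/{n}0.png",im[:,:,::-1])
    c=bot.camera_info(n);print(n,np.round(c["intrinsics"],1).tolist(),np.round(c["extrinsics"],3).tolist())
E
```

```text
pics
{'time_s': 0.0, 'q': [1.237, 0.412, -0.013, 1.597, 0.006, 1.134, -0.082], 'qvel': [-0.002, 0.0, 0.001, -0.001, -0.0, -0.0, 0.0], 'effort': [0.0, -58.794, 0.642, -29.108, -0.054, 0.018, 0.0], 'tcp_pos': [163.988, -602.586, 221.807], 'eef_rot': [-3.112, -0.416, 0.001], 'ft_force': [0.783, -0.239, -0.093], 'moment': [-0.037, 0.007, 0.034], 'finger_force': 0.0, 'gripper_width': 1.001}
scene [[502.2, 0.0, 316.1], [0.0, 502.2, 200.8], [0.0, 0.0, 1.0]] [[-0.048, 0.811, -0.582, 1386.785], [0.999, 0.03, -0.04, 67.338], [-0.015, -0.584, -0.812, 1245.468], [0.0, 0.0, 0.0, 1.0]]
top [[403.5, 0.0, 316.2], [0.0, 403.5, 196.7], [0.0, 0.0, 1.0]] [[0.01, -0.998, 0.066, 503.23], [-1.0, -0.01, 0.011, 8.426], [-0.01, -0.067, -0.998, 1367.342], [0.0, 0.0, 0.0, 1.0]]
```

View pics/scene0.png

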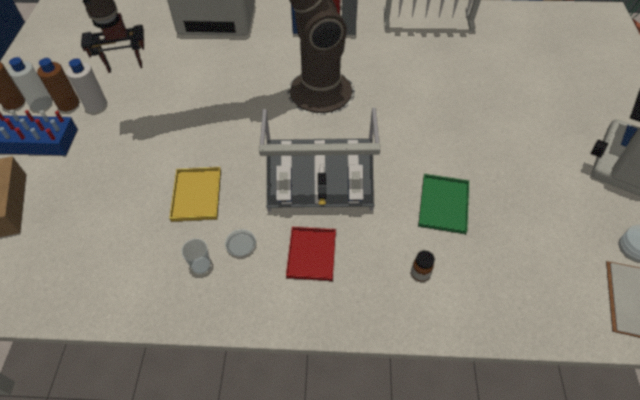

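View pics/top0.png

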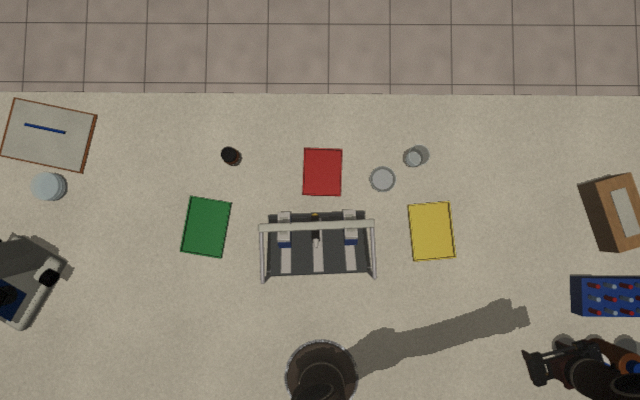

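The scene camera faces the robot. The pipette is in the middle place (scene ~(322,185), top ~(316,225)), with a box on each side (top ~(284,230) and ~(350,230)). The green tray is at +y (top ~(206,227)), yellow at −y (~(432,231)) and red beyond the stand (~(322,172)). The jar, dish and beaker are all beyond the trays.

```bash
cat > h.py <<'E'
import numpy as np,cv2
from rig import bot
def ray(n,uv,c=None):
    c=c or bot.camera_info(n);K=np.array(c["intrinsics"]);E=np.array(c["extrinsics"])
    d=E[:3,:3]@np.linalg.inv(K)@np.array([uv[0],uv[1],1.]);return E[:3,3],d/np.linalg.norm(d)
def onz(n,uv,z,c=None):
    o,d=ray(n,uv,c);return o+d*(z-o[2])/d[2]
def tri(a,b):
    (o1,d1),(o2,d2)=a,b;t=np.linalg.lstsq(np.c_[d1,-d2],o2-o1,rcond=None)[0]
    p,q=o1+t[0]*d1,o2+t[1]*d2;return (p+q)/2,np.linalg.norm(p-q)
def pix(n,p):
    c=bot.camera_info(n);E=np.array(c["extrinsics"]);q=np.array(c["intrinsics"])@(E[:3,:3].T@(np.array(p)-E[:3,3]));return q[:2]/q[2]
E
python3 - <<'E'
from h import *
R={"green":((45,80),100),"yellow":((18,32),150),"red":((0,6),150)}
ims={n:cv2.imread(f"pics/{n}0.png") for n in("scene","top")}
for n,im in ims.items():
  h=cv2.cvtColor(im,cv2.COLOR_BGR2HSV)
  for k,((a,b),s) in R.items():
    m=cv2.inRange(h,(a,s,60),(b,255,255))
    c=max(cv2.findContours(m,0,2)[0],key=cv2.contourArea)
    hull=cv2.convexHull(c);ap=cv2.approxPolyDP(hull,5,True)[:,0]
    w=np.array([onz(n,p,20 )[:2] for p in hull[:,0]],np.float32)
    r=cv2.minAreaRect(w);print(n,k,np.round(r[0]),np.round(r[1]),round(r[2],1))
a=cv2.resize(ims["top"][200:290,250:390],None,fx=5,fy=5,interpolation=2)
cv2.imwrite("pics/topc.png",a)
a=cv2.resize(ims["scene"][105:215,250:390],None,fx=5,fy=5,interpolation=2)
cv2.imwrite("pics/scenec.png",a)
E
```

```text
scene green [500. 389.] [134. 191.] 81.0
scene yellow [ 493. -361.] [190. 134.] 5.9
scene red [687.   2.] [123. 161.] 88.5
top green [489. 393.] [139. 187.] 81.0
top yellow [ 483. -358.] [186. 135.] 5.6
top red [678.   5.] [126. 158.] 88.5
```

View pics/topc.png

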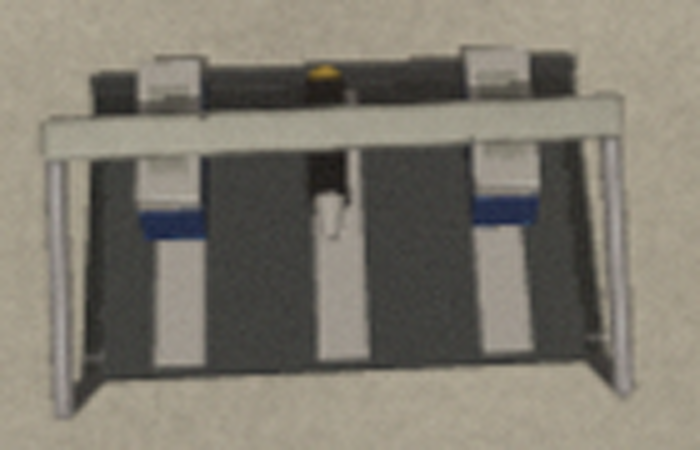

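View pics/scenec.png

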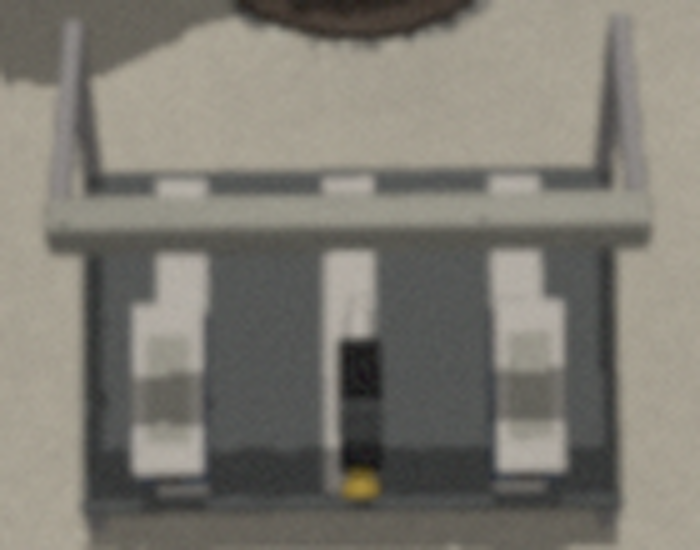

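The close-ups show the lamp bar (top view crop ends (45,140)–(620,113)) and the two lids with blue ends. The pipette has its yellow knob at the lip and its white nose up the slope. Next I triangulate the bar, lip and lid corners.

```bash
python3 - <<'E'
from h import *
T=lambda u,v:ray("top",((u+.5)/5-.5+250,(v+.5)/5-.5+200))
S=lambda u,v:ray("scene",((u+.5)/5-.5+250,(v+.5)/5-.5+105))
P={"barL far":(T(42,121),S(650,224)),"barL near":(T(48,158),S(648,194)),"barR far":(T(618,95),S(48,235)),"barR near":(T(622,132),S(50,207)),
"lipL":(T(92,74),S(617,503)),"lipR":(T(573,54),S(86,508)),
"boxL low+":(T(138,60),S(567,472)),"boxL low-":(T(200,58),S(497,472)),"boxL up+":(T(137,207),S(564,300)),"boxL up-":(T(203,210),S(495,298)),
"boxR low+":(T(466,47),S(204,472)),"boxR low-":(T(528,47),S(133,472)),"boxR up+":(T(473,195),S(207,303)),"boxR up-":(T(540,194),S(133,303)),
"pip knob":(T(325,72),S(361,485)),"pip body up":(T(327,192),S(361,340)),
"stripL top":(T(155,366),S(543,176)),"stripM+":(T(318,361),S(375,176)),"stripR-":(T(533,351),S(157,178))}
for k,(a,b) in P.items():
    p,e=tri(a,b);print(k,np.round(p,1),round(e,1))
# tray corners triangulated through hull quads
def quad(n,lo,hi):
    h=cv2.cvtColor(cv2.imread(f"pics/{n}0.png"),cv2.COLOR_BGR2HSV);m=cv2.inRange(h,lo,hi)
    c=max(cv2.findContours(m,0,2)[0],key=cv2.contourArea);return cv2.minAreaRect(c)[0]
for k,lo,hi in(("g",(45,100,60),(80,255,255)),("y",(18,150,60),(32,255,255)),("r",(0,150,60),(6,255,255))):
    p,e=tri(ray("top",quad("top",lo,hi)),ray("scene",quad("scene",lo,hi)));print(k,np.round(p,1),round(e,1))
E
```

```text
barL far [501.2 178.8 251.4] 2.9
barL near [480.7 176.6 251.9] 0.3
barR far [ 518.7 -138.3  249.8] 0.9
barR near [ 498.3 -140.1  249. ] 0.0
lipL [532. 178.  41.] 4.6
lipR [ 548.1 -135.4   41.8] 0.3
boxL low+ [540.3 144.9  81.5] 1.9
boxL low- [541.9 105.2  81.7] 2.3
boxL up+ [448.8 140.3 124.7] 0.2
boxL up- [447.3 100.2 123. ] 0.4
boxR low+ [550.5 -63.   84.7] 0.2
boxR low- [ 551.  -103.2   83.3] 1.6
boxR up+ [458.4 -65.9 124.6] 0.8
boxR up- [ 459.5 -108.   124.1] 2.8
pip knob [534.4  26.4  54.3] 1.2
pip body up [458.2  23.6  94.3] 1.5
stripL top [352.4 128.  124.7] 0.4
stripM+ [356.7  27.8 125.7] 1.1
stripR- [ 364.5 -103.   127.4] 1.2
g [ 4.888e+02  3.975e+02 -2.000e-01] 2.0
y [ 482.4 -367.2   -1.5] 5.8
r [680.    2.2   4.3] 5.5
```

```bash
cat >> h.py <<'E'
from scipy.spatial.transform import Rotation as Ro
O=np.array([437.8,15.8,0]);xs=np.array([-.9985,-.0554,0]);ys=np.array([.0554,-.9985,0]);zs=np.array([0,0,1.])
n=-.5*xs+.866*zs;n/=np.linalg.norm(n)
def stand(x,y,z):return O+x*xs+y*ys+z*zs
def place(y,d):return stand(-38,y,60)+n*d          # TCP d mm off the board
def Rt(z,y):
    z=np.array(z)/np.linalg.norm(z);return Ro.from_matrix(np.c_[np.cross(y,z),y,z])
RG=Rt(-n,ys)
def Rdown(a):a=np.radians(a);return Rt((0,0,-1.),np.array([np.cos(a),np.sin(a),0]))
def plan(p,R,lab=""):
    s=bot.sense();d=(np.array(p)-s["tcp_pos"])/10;r=(R*Ro.from_rotvec(s["eef_rot"]).inv()).as_rotvec()
    print(lab,"shift cm",np.round(d,2),"turn",np.round(r,3),"rows>=",int(np.ceil(max(np.linalg.norm(d)/5,np.linalg.norm(r)/.1499))))
def st():
    s=bot.sense();print({k:np.round(s[k],2).tolist() for k in("time_s","q","tcp_pos","ft_force","moment","gripper_width","finger_force")})
E
python3 - <<'E'
from h import *
for d in(16,150,260):print(d,place(104,d).round(1),place(-104,d).round(1),place(-6,d).round(1))
plan(place(104,260),RG)
E
```

```text
16 [489.5 -85.5  73.9] [478.  122.2  73.9] [483.4  24.3  73.9]
150 [556.4 -81.8 189.9] [544.9 125.9 189.9] [550.3  28.1 189.9]
260 [611.3 -78.7 285.2] [599.8 129.  285.2] [605.2  31.1 285.2]
 shift cm [44.73 52.39  6.33] turn [-0.085  0.518 -0.205] rows>= 14
```

```bash
python3 -m creep '[[[3.9,2.5,1.8,0,0.03,-0.01,8.7],[7.8,5,3.6,-0.01,0.07,-0.03,8.7],[11.7,7.5,5.4,-0.02,0.1,-0.04,8.7],[15.6,10,7.2,-0.02,0.14,-0.05,8.7],[19.5,12.5,9,-0.03,0.17,-0.07,8.7]]]' && python3 -m creep '[[[3.9,2.5,1.8,0,0.03,-0.01,8.7],[7.8,5,3.6,-0.01,0.07,-0.03,8.7],[11.7,7.5,5.4,-0.02,0.1,-0.04,8.7],[15.6,10,7.2,-0.02,0.14,-0.05,8.7],[19.5,12.5,9,-0.03,0.17,-0.07,8.7]]]'; python3 - <<'E'
from h import *
st();plan(place(104,260),RG)
E
```

```text
time_s: 0.6
tcp_pos: [360.4, -476.7, 313.2]
eef_rot: [3.108, 0.304, -0.273]
ft_force: [0.6, -1.4, 0.3]
gripper_width: 0.99
finger_force: 0.0
time_s: 1.1
tcp_pos: [531.5, -364.3, 380.2]
eef_rot: [-3.08, -0.232, 0.517]
ft_force: [0.2, -0.5, -2.9]
gripper_width: 0.99
finger_force: 0.0
{'time_s': 1.1, 'q': [0.38, 0.57, 0.12, 1.04, 0.11, 1.82, -0.92], 'tcp_pos': [531.48, -364.29, 380.19], 'ft_force': [0.22, -0.49, -2.94], 'moment': [0.06, -0.35, -0.01], 'gripper_width': 0.99, 'finger_force': 0.0}
 shift cm [ 7.98 28.56 -9.5 ] turn [-0.054  0.189 -0.086] rows>= 7
```

```bash
python3 -m creep '[[[1.2,4,-2.5,-0.01,0.03,-0.01,8.7],[2.4,8,-5,-0.02,0.06,-0.03,8.7],[3.4,12,-7.5,-0.03,0.1,-0.04,8.7],[4.2,16,-10,-0.04,0.13,-0.06,8.7],[4.6,20,-12.5,-0.05,0.16,-0.07,8.7]]]' && python3 -m creep '[[[0.3,4,-1,0,0.01,0,8.7],[0.5,8,-2.2,0,0.03,-0.01,8.7],[0.5,8.5,-2.2,0,0.03,-0.02,8.7]]]'; python3 - <<'E'
from h import *
st();plan(place(104,200),RG);plan(place(104,130),RG);plan(place(104,16),RG)
E
```

```text
time_s: 1.6
tcp_pos: [569.9, -171.0, 253.9]
eef_rot: [3.021, 0.084, -0.773]
ft_force: [0.9, -0.0, -0.4]
gripper_width: 0.992
finger_force: 0.0
time_s: 1.9
tcp_pos: [574.5, -80.7, 230.6]
eef_rot: [3.017, 0.068, -0.825]
ft_force: [0.2, 0.3, -0.0]
gripper_width: 0.988
finger_force: 0.0
{'time_s': 1.9, 'q': [-0.01, 0.68, 0.06, 1.25, 0.01, 1.74, -1.47], 'tcp_pos': [574.55, -80.69, 230.64], 'ft_force': [0.22, 0.34, -0.01], 'moment': [0.05, -0.51, -0.02], 'gripper_width': 0.99, 'finger_force': 0.0}
 shift cm [0.68 0.03 0.26] turn [ 0.001 -0.01   0.01 ] rows>= 1
 shift cm [-2.81 -0.16 -5.81] turn [ 0.001 -0.01   0.01 ] rows>= 2
 shift cm [ -8.51  -0.48 -15.68] turn [ 0.001 -0.01   0.01 ] rows>= 4
```

```bash
python3 -m creep '[[[0.7,0,0.3,0,-0.01,0.01,8.7],[0.7,0,0.3,0,-0.01,0.01,8.7],[0.7,0,0.3,0,-0.01,0.01,8.7]]]'; python3 - <<'E'
from h import *
c=bot.camera_info("wrist");im=bot.get_image("wrist").copy();np.savez("w1.npz",K=c["intrinsics"],E=c["extrinsics"])
# expected lid corners of right box
def px(p):
    E=np.array(c["extrinsics"]);q=np.array(c["intrinsics"])@(E[:3,:3].T@(p-E[:3,3]));return tuple(int(v) for v in (q[:2]/q[2]).round())
up=.866*xs+.5*zs
for s in(-50,50):
  for t in(-20,20):
    p=stand(-38,104,60)+n*56+up*s+ys*t;print(px(p));cv2.circle(im,px(p),4,(255,0,0),-1)
cv2.imwrite("pics/w1.png",im[:,:,::-1]);st()
E
```

```text
time_s: 2.2
tcp_pos: [582.0, -89.8, 237.2]
eef_rot: [3.018, 0.066, -0.798]
ft_force: [0.7, 0.2, -0.1]
gripper_width: 0.991
finger_force: 0.0
(293, 139)
(331, 138)
(296, 228)
(331, 228)
{'time_s': 2.25, 'q': [0.0, 0.68, 0.07, 1.23, 0.02, 1.74, -1.46], 'tcp_pos': [581.77, -89.75, 237.11], 'ft_force': [-0.38, 0.36, 0.97], 'moment': [0.01, -0.45, 0.04], 'gripper_width': 0.99, 'finger_force': 0.0}
```

View pics/w1.png

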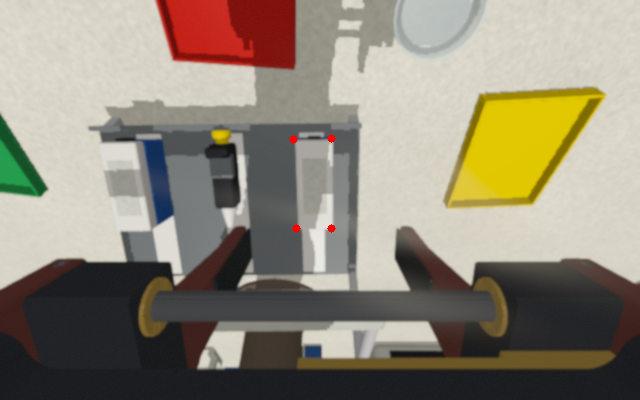

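The wrist view shows the predicted lid corners (293,139)–(331,228) on the right-hand box's lid, so the stand model holds. Next I descend to this box.

```bash
python3 - <<'E'
from h import *
plan(place(104,200),RG);plan(place(104,16),RG)
E
```

```text
shift cm [-0.04  0.93 -0.39] turn [0.007 0.006 0.01 ] rows>= 1
 shift cm [ -9.23   0.43 -16.32] turn [0.007 0.006 0.01 ] rows>= 4
```

```bash
python3 -m creep '[[[0,0.9,-0.4,0.01,0.01,0.01,8],[-1.9,0.8,-3.7,0.01,0.01,0.01,7],[-4.2,0.7,-7.6,0.01,0.01,0.01,7],[-6.5,0.6,-11.5,0.01,0.01,0.01,7],[-8,0.5,-14.1,0.01,0.01,0.01,7]]]' && python3 -m creep '[[[0,0,0,0,0,0,7],[0,0,0,0,0,0,7]]]'; python3 - <<'E'
from h import *
st();plan(place(104,16),RG)
E
```

```text
time_s: 2.75
tcp_pos: [499.1, -82.7, 93.4]
eef_rot: [3.02, 0.089, -0.822]
ft_force: [1.0, 0.2, 0.2]
gripper_width: 0.795
finger_force: 0.0
time_s: 2.95
tcp_pos: [502.4, -82.9, 96.2]
eef_rot: [3.021, 0.089, -0.817]
ft_force: [0.4, -0.1, 0.7]
gripper_width: 0.797
finger_force: 0.0
{'time_s': 2.95, 'q': [0.01, 0.69, 0.05, 1.58, 0.02, 1.4, -1.47], 'tcp_pos': [502.41, -82.85, 96.19], 'ft_force': [0.41, -0.1, 0.7], 'moment': [0.05, -0.46, -0.01], 'gripper_width': 0.8, 'finger_force': 0.0}
 shift cm [-1.29 -0.26 -2.23] turn [-0.004 -0.005 -0.002] rows>= 1
```

Now the last part of the descent, then closing, with a baseline force reading in between.

```bash
python3 -m creep '[[[-0.6,-0.2,-1.1,0,0,0,7],[-1.3,-0.3,-2.2,0,0,0,7],[-1.3,-0.3,-2.2,0,0,0,7],[-1.3,-0.3,-2.2,0,0,0,7],[-1.3,-0.3,-2.2,0,0,0,7]]]' && python3 -m creep '[[[0,0,0,0,0,0,5],[0,0,0,0,0,0,3],[0,0,0,0,0,0,2],[0,0,0,0,0,0,2],[0,0,0,0,0,0,2]]]'; python3 - <<'E'
from h import *
st()
E
```

```text
time_s: 3.45
tcp_pos: [489.2, -85.8, 73.9]
eef_rot: [3.021, 0.089, -0.816]
ft_force: [1.3, -0.1, 0.6]
gripper_width: 0.795
finger_force: 0.0
time_s: 3.95
tcp_pos: [488.9, -85.9, 73.6]
eef_rot: [3.021, 0.089, -0.817]
ft_force: [-0.2, 0.5, -0.1]
gripper_width: 0.455
finger_force: 30.0
{'time_s': 3.95, 'q': [0.01, 0.7, 0.04, 1.63, 0.03, 1.34, -1.47], 'tcp_pos': [488.86, -85.92, 73.59], 'ft_force': [-0.19, 0.52, -0.07], 'moment': [0.01, -0.47, 0.03], 'gripper_width': 0.45, 'finger_force': 29.97}
```

```bash
cat >> h.py <<'E'
def weigh(k=10):
    f=[]
    for _ in range(k):bot.get_image("wrist");s=bot.sense();f.append(np.r_[s["ft_force"],s["moment"]])
    f=np.array(f);print("F",f.mean(0).round(3),"sd",f.std(0).round(2)[:3])
E
python3 -m creep '[[[0.5,0,0.8,0,0,0,2],[1,0,1.7,0,0,0,2],[2,0.1,3.5,0,0,0,2],[3,0.2,5.2,0,0,0,2],[3.5,0.2,6.1,0,0,0,2]]]' && python3 -m creep '[[[0,0,0,0,0,0,2],[0,0,0,0,0,0,2],[0,0,0,0,0,0,2]]]'; python3 - <<'E'
from h import *
weigh();st();plan(place(104,180),RG);plan(place(104,250),RG)
E
```

```text
time_s: 4.45
tcp_pos: [525.5, -83.7, 136.3]
eef_rot: [3.022, 0.089, -0.813]
ft_force: [1.4, -1.3, -3.8]
gripper_width: 0.451
finger_force: 30.0
time_s: 4.75
tcp_pos: [522.9, -84.0, 133.8]
eef_rot: [3.02, 0.089, -0.82]
ft_force: [1.0, 0.3, -2.6]
gripper_width: 0.454
finger_force: 30.0
F [-0.278  0.226 -2.83   0.052 -0.801 -0.015] sd [0.59 0.54 0.46]
{'time_s': 5.25, 'q': [0.01, 0.68, 0.05, 1.5, 0.02, 1.49, -1.47], 'tcp_pos': [523.71, -83.91, 134.5], 'ft_force': [0.67, 0.18, -2.98], 'moment': [0.02, -0.8, -0.03], 'gripper_width': 0.45, 'finger_force': 29.97}
 shift cm [4.77 0.3  8.14] turn [-0.004 -0.005 -0.002] rows>= 2
 shift cm [ 8.26  0.49 14.2 ] turn [-0.004 -0.005 -0.002] rows>= 4
```

```bash
python3 -m creep '[[[2,0.1,3.4,0,0,0,2],[4,0.2,6.8,0,0,0,2],[5.8,0.3,9.9,0,0,0,2],[6.8,2.5,11,0,0,0,2],[7.3,6.5,12,0,0,0,2]]]' && python3 -m creep '[[[0,4,0,0,0,0,2],[0,8.5,0,0,0,0,2],[0,13,0,0,0,0,2],[0,17.5,0,0,0,0,2],[0,22,0,0,0,0,2]]]' && python3 -m creep '[[[0,3,0,0,0,0,2],[0,6,0,0,0,0,2],[0,8,0,0,0,0,2],[0,8,0,0,0,0,2]]]'; python3 - <<'E'
from h import *
st();plan([449,399,120],Rdown(-9));print(onz("top",(231,156),40),onz("top",(382,179),10),onz("top",(415,156),45))
E
```

```text
time_s: 5.75
tcp_pos: [597.7, -22.0, 255.6]
eef_rot: [3.02, 0.079, -0.814]
ft_force: [1.3, 0.0, -3.6]
gripper_width: 0.454
finger_force: 30.0
time_s: 6.25
tcp_pos: [596.5, 202.7, 254.6]
eef_rot: [3.02, 0.089, -0.817]
ft_force: [0.0, 0.5, -2.5]
gripper_width: 0.451
finger_force: 30.0
time_s: 6.65
tcp_pos: [593.3, 284.3, 251.8]
eef_rot: [3.023, 0.096, -0.815]
ft_force: [-0.5, -0.3, -2.6]
gripper_width: 0.456
finger_force: 30.0
{'time_s': 6.65, 'q': [-0.35, 0.81, -0.15, 0.97, -0.11, 1.85, -2.0], 'tcp_pos': [593.28, 284.28, 251.78], 'ft_force': [-0.45, -0.26, -2.59], 'moment': [0.05, -0.78, 0.0], 'gripper_width': 0.46, 'finger_force': 29.97}
 shift cm [-14.43  11.47 -13.18] turn [ 0.376 -0.426  1.317] rows>= 10
[724.72637191 307.25826882  40.        ] [ 655.82032911 -198.72797633   10.        ] [ 729.15079231 -302.10162675   45.        ]
```

```bash
python3 -m creep '[[[-0.5,2,0,0.04,-0.04,0.13,2],[-1.5,4,0,0.07,-0.08,0.26,2],[-2.5,6,-1,0.11,-0.13,0.4,2],[-4,8,-2,0.15,-0.17,0.53,2],[-6,10,-3,0.19,-0.21,0.66,2]]]' && python3 -m creep '[[[-2,0.5,-2,0.04,-0.04,0.13,2],[-4,1,-4,0.07,-0.08,0.26,2],[-6,1.5,-6,0.11,-0.13,0.4,2],[-7.5,1.5,-8,0.15,-0.17,0.53,2],[-8.4,1.5,-10,0.19,-0.21,0.66,2]]]' && python3 -m creep '[[[0,0,0,0,0,0,2],[0,0,0,0,0,0,2],[0,0,0,0,0,0,2]]]'; python3 - <<'E'
from h import *
st();plan([449,399,40],Rdown(-9))
c=bot.camera_info("wrist");im=bot.get_image("wrist");cv2.imwrite("pics/w2.png",im[:,:,::-1])
h=cv2.cvtColor(im,cv2.COLOR_RGB2HSV);m=cv2.inRange(h,(45,100,40),(80,255,255))
k=max(cv2.findContours(m,0,2)[0],key=cv2.contourArea)
w=np.array([onz("wrist",p,20,c)[:2] for p in cv2.convexHull(k)[:,0]],np.float32);print(cv2.minAreaRect(w))
weigh(6)
E
```

```text
time_s: 7.15
tcp_pos: [535.1, 380.0, 222.0]
eef_rot: [2.89, 1.141, -0.434]
ft_force: [0.5, 0.0, -2.2]
gripper_width: 0.454
finger_force: 30.0
time_s: 7.65
tcp_pos: [449.5, 394.8, 122.2]
eef_rot: [-2.38, -2.045, 0.003]
ft_force: [0.7, -0.1, -2.4]
gripper_width: 0.452
finger_force: 30.0
time_s: 7.95
tcp_pos: [452.9, 395.7, 123.8]
eef_rot: [-2.391, -2.032, 0.003]
ft_force: [0.3, 0.3, -3.4]
gripper_width: 0.452
finger_force: 30.0
{'time_s': 7.95, 'q': [-0.45, 0.52, -0.47, 1.73, 0.27, 0.96, -1.19], 'tcp_pos': [452.94, 395.67, 123.76], 'ft_force': [0.29, 0.34, -3.44], 'moment': [-0.03, -0.04, -0.04], 'gripper_width': 0.45, 'finger_force': 29.97}
 shift cm [-0.39  0.33 -8.38] turn [-0.001 -0.004  0.005] rows>= 2
((489.07659912109375, 392.12689208984375), (138.41940307617188, 187.07711791992188), 81.08888244628906)
F [ 1.000e-03  1.090e-01 -2.674e+00 -4.800e-02 -6.900e-02 -7.000e-03] sd [0.47 0.24 0.62]
```

View pics/w2.png

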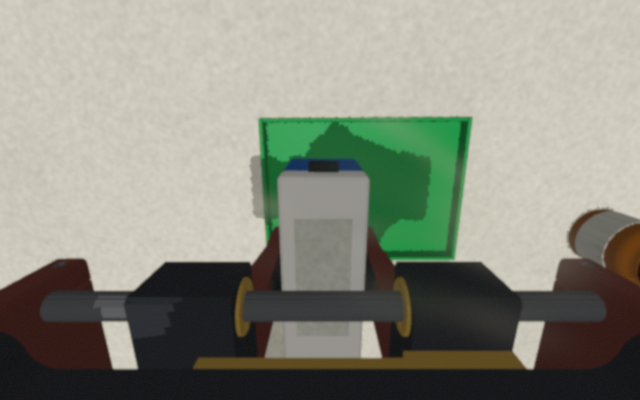

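The wrist view shows the box level over the green tray (tray corners (262,120)–(470,258)). The weight is close to the limit, so I'll average for longer.

```bash
python3 - <<'E'
from h import *
weigh(45)
E
```

```text
F [-0.005  0.043 -2.883 -0.04  -0.085  0.007] sd [0.57 0.54 0.45]
```

```bash
python3 -m creep '[[[-0.2,0.2,-3,0,0,0,2],[-0.4,0.3,-6,0,0,0,2],[-0.4,0.3,-8,0,0,0,2],[-0.4,0.3,-9.2,0,0,0,2],[-0.4,0.3,-9.5,0,0,0,2]]]' && python3 -m creep '[[[0,0,0,0,0,0,2],[0,0,-0.2,0,0,0,2],[0,0,-0.4,0,0,0,2],[0,0,-0.5,0,0,0,2]]]';  python3 -m creep '[[[0,0,-0.1,0,0,0,2],[0,0,-0.2,0,0,0,2],[0,0,-0.2,0,0,0,2]]]'
```

```text
time_s: 11.05
tcp_pos: [446.3, 398.2, 26.3]
eef_rot: [-2.386, -2.037, 0.009]
ft_force: [-0.3, -0.1, -3.9]
gripper_width: 0.456
finger_force: 30.0
time_s: 11.45
tcp_pos: [447.1, 398.9, 23.1]
eef_rot: [-2.386, -2.037, 0.004]
ft_force: [-0.6, -0.2, -2.7]
gripper_width: 0.455
finger_force: 30.0
time_s: 11.75
tcp_pos: [446.7, 398.6, 20.4]
eef_rot: [-2.386, -2.037, 0.006]
ft_force: [-0.4, -0.1, -3.2]
gripper_width: 0.453
finger_force: 30.0
```

```bash
python3 -m creep '[[[0,0,-0.05,0,0,0,2],[0,0,-0.1,0,0,0,2],[0,0,-0.1,0,0,0,2]]]';  python3 -m creep '[[[0,0,-0.05,0,0,0,2],[0,0,-0.1,0,0,0,2],[0,0,-0.1,0,0,0,2]]]'
```

```text
time_s: 12.05
tcp_pos: [446.9, 398.8, 20.0]
eef_rot: [-2.386, -2.037, 0.005]
ft_force: [-1.7, -0.4, 3.0]
gripper_width: 0.459
finger_force: 30.0
time_s: 12.35
tcp_pos: [446.8, 398.9, 19.8]
eef_rot: [-2.387, -2.037, 0.004]
ft_force: [-4.0, -2.0, 11.9]
gripper_width: 0.454
finger_force: 30.0
```

```bash
python3 -m creep '[[[0,0,0.1,0,0,0,2],[0,0,0.1,0,0,0,2],[0,0,0.1,0,0,0,4.3],[0,0,0.1,0,0,0,5.4],[0,0,0.1,0,0,0,5.6]]]' && python3 -m creep '[[[0,0,0.1,0,0,0,5.6],[0,0,1,0,0,0,5.6],[0,0,3,0,0,0,5.6],[0,0,6,0,0,0,5.6],[0,0,10,0,0,0,5.6]]]' && python3 -m creep '[[[0,0,0,0,0,0,6],[0,0,0,0,0,0,6],[0,0,0,0,0,0,6]]]'; python3 - <<'E'
from h import *
weigh(16);plan(place(-104,210)+[10,170,10],RG);plan(place(-104,200),RG)
E
```

```text
time_s: 12.85
tcp_pos: [446.9, 398.7, 19.4]
eef_rot: [-2.386, -2.037, 0.005]
ft_force: [-0.4, -0.6, 0.3]
gripper_width: 0.621
finger_force: 0.0
time_s: 13.35
tcp_pos: [446.0, 397.9, 119.8]
eef_rot: [-2.386, -2.037, 0.01]
ft_force: [0.5, 0.3, 1.1]
gripper_width: 0.637
finger_force: 0.0
time_s: 13.65
tcp_pos: [446.5, 398.1, 119.0]
eef_rot: [-2.386, -2.037, 0.007]
ft_force: [-0.0, -0.4, -0.4]
gripper_width: 0.685
finger_force: 0.0
F [-0.119  0.037 -0.133 -0.026 -0.075  0.002] sd [0.46 0.38 0.38]
 shift cm [ 13.8  -10.11  13.23] turn [-0.383  0.416 -1.323] rows>= 10
 shift cm [ 12.31 -27.14  11.36] turn [-0.383  0.416 -1.323] rows>= 10
```

The baseline there is −0.13 N, so the box weighs about 280 g and green is right. Now the second box, by the reverse path.

```bash
python3 -m creep '[[[2,-0.2,3,-0.04,0.04,-0.13,7],[4,-0.4,6,-0.08,0.08,-0.26,7],[6,-0.6,9,-0.11,0.12,-0.4,7],[8,-0.8,11,-0.15,0.17,-0.53,7],[10,-1,13,-0.19,0.21,-0.66,7]]]' && python3 -m creep '[[[1,-1.5,0,-0.04,0.04,-0.13,7],[2,-3,0,-0.08,0.08,-0.26,7],[3,-5,0,-0.11,0.12,-0.4,7],[3.8,-7,0,-0.15,0.17,-0.53,7],[3.8,-9,0,-0.19,0.21,-0.66,7]]]' && python3 -m creep '[[[-0.3,-4,-0.4,0,0,0,7],[-0.6,-8,-0.8,0,0,0,7],[-1,-12,-1.2,0,0,0,7],[-1.4,-16,-1.6,0,0,0,7],[-1.4,-16,-1.6,0,0,0,7]]]'  && python3 -m creep '[[[0,0,0,0,0,0,7],[0,0,0,0,0,0,7]]]'; python3 - <<'E'
from h import *
st();plan(place(-104,180),RG);plan(place(-104,16),RG)
E
```

```text
time_s: 14.95
tcp_pos: [547.6, 388.7, 251.2]
eef_rot: [2.896, 1.128, -0.439]
ft_force: [0.7, 0.1, 0.1]
gripper_width: 0.794
finger_force: 0.0
time_s: 15.45
tcp_pos: [585.6, 297.7, 248.6]
eef_rot: [3.022, 0.079, -0.816]
ft_force: [-0.0, 0.9, -0.6]
gripper_width: 0.795
finger_force: 0.0
time_s: 15.95
tcp_pos: [571.3, 131.3, 233.4]
eef_rot: [3.021, 0.074, -0.812]
ft_force: [-0.5, -0.4, 0.3]
gripper_width: 0.797
finger_force: 0.0
time_s: 16.15
tcp_pos: [570.7, 140.2, 233.6]
eef_rot: [3.024, 0.091, -0.812]
ft_force: [-0.7, 0.6, -0.3]
gripper_width: 0.8
finger_force: 0.0
{'time_s': 16.15, 'q': [-0.19, 0.69, -0.12, 1.22, -0.05, 1.74, -1.81], 'tcp_pos': [570.67, 140.23, 233.64], 'ft_force': [-0.66, 0.63, -0.28], 'moment': [0.04, -0.44, 0.01], 'gripper_width': 0.8, 'finger_force': 0.0}
 shift cm [-1.08 -1.35 -1.78] turn [-0.007 -0.001 -0.003] rows>= 1
 shift cm [ -9.27  -1.8  -15.98] turn [-0.007 -0.001 -0.003] rows>= 4
```

```bash
python3 -m creep '[[[-0.6,-0.8,-1,-0.01,0,0,7],[-1.1,-1.4,-1.8,-0.01,0,0,7],[-3,-1.5,-5,-0.01,0,0,7],[-5,-1.6,-8.5,-0.01,0,0,7],[-7,-1.7,-12,-0.01,0,0,7]]]' && python3 -m creep '[[[-1.2,-0.1,-2,0,0,0,7],[-2.3,-0.1,-4,0,0,0,7],[-2.3,-0.1,-4,0,0,0,7],[-2.3,-0.1,-4,0,0,0,7]]]'; python3 - <<'E'
from h import *
weigh(14);plan(place(-104,16),RG)
E
```

```text
time_s: 16.65
tcp_pos: [499.9, 122.6, 112.3]
eef_rot: [3.015, 0.086, -0.809]
ft_force: [0.8, -1.0, 0.2]
gripper_width: 0.795
finger_force: 0.0
time_s: 17.05
tcp_pos: [478.0, 121.3, 73.8]
eef_rot: [3.014, 0.086, -0.811]
ft_force: [0.2, 0.5, 0.9]
gripper_width: 0.798
finger_force: 0.0
F [-0.092  0.169  0.07   0.053 -0.448 -0.001] sd [0.44 0.46 0.48]
 shift cm [0.02 0.15 0.03] turn [ 0.005 -0.002 -0.002] rows>= 1
```

```bash
python3 -m creep '[[[0,0.1,0,0,0,0,5],[0,0.1,0,0,0,0,3],[0,0.1,0,0,0,0,2],[0,0.1,0,0,0,0,2],[0,0.1,0,0,0,0,2]]]' && python3 -m creep '[[[0.5,0,0.8,0,0,0,2],[1,0,1.7,0,0,0,2],[2,0.1,3.5,0,0,0,2],[3,0.2,5.2,0,0,0,2],[3.5,0.2,6.1,0,0,0,2]]]' && python3 -m creep '[[[0,0,0,0,0,0,2],[0,0,0,0,0,0,2],[0,0,0,0,0,0,2]]]'; python3 - <<'E'
from h import *
weigh(20);st();plan(place(-104,200),RG)
E
```

```text
time_s: 18.25
tcp_pos: [477.9, 121.5, 73.5]
eef_rot: [3.014, 0.084, -0.81]
ft_force: [1.0, 0.1, -0.3]
gripper_width: 0.452
finger_force: 30.0
time_s: 18.75
tcp_pos: [514.4, 123.9, 136.2]
eef_rot: [3.016, 0.084, -0.806]
ft_force: [-0.2, -0.2, -3.2]
gripper_width: 0.457
finger_force: 30.0
time_s: 19.05
tcp_pos: [511.9, 123.5, 133.8]
eef_rot: [3.013, 0.084, -0.813]
ft_force: [0.5, -0.8, -3.9]
gripper_width: 0.458
finger_force: 30.0
F [ 1.220e-01 -4.000e-03 -4.094e+00  7.500e-02 -9.020e-01  1.600e-02] sd [0.55 0.37 0.57]
{'time_s': 20.05, 'q': [-0.18, 0.68, -0.13, 1.5, -0.04, 1.49, -1.8], 'tcp_pos': [512.79, 123.67, 134.55], 'ft_force': [0.19, 0.1, -3.11], 'moment': [0.09, -0.88, 0.06], 'gripper_width': 0.45, 'finger_force': 30.0}
 shift cm [5.7  0.36 9.86] turn [ 0.005 -0.001 -0.002] rows>= 3
```

About 420 g, so this one goes to green as well, beside the first.

```bash
python3 -m creep '[[[2,0.1,3.4,0,0,0,2],[4,0.2,6.8,0,0,0,2],[5.8,0.4,9.9,0,0,0,2],[6.8,3.5,11,0,0,0,2],[7.3,7.5,11.5,0,0,0,2]]]' && python3 -m creep '[[[0,4,0,0,0,0,2],[0,8,0,0,0,0,2],[0,11,0,0,0,0,2],[0,11,0,0,0,0,2]]]' && python3 -m creep '[[[-0.2,2,0,0.04,-0.04,0.13,2],[-0.5,4,0,0.07,-0.08,0.26,2],[-1,6,-1,0.11,-0.13,0.4,2],[-1.5,7,-2,0.15,-0.17,0.53,2],[-2,8,-3,0.19,-0.21,0.66,2]]]' && python3 -m creep '[[[-0.5,0,-2,0.04,-0.04,0.13,2],[-1,0,-4,0.07,-0.08,0.26,2],[-2,0,-6,0.11,-0.13,0.4,2],[-3,0,-8,0.15,-0.17,0.53,2],[-4,0,-10,0.19,-0.21,0.66,2]]]' && python3 -m creep '[[[0,0,0,0,0,0,2],[0,0,0,0,0,0,2]]]'; python3 - <<'E'
from h import *
st();plan([528,386,30],Rdown(-9))
E
```

```text
time_s: 20.55
tcp_pos: [587.9, 196.9, 251.3]
eef_rot: [3.016, 0.076, -0.805]
ft_force: [0.3, 0.2, -4.1]
gripper_width: 0.456
finger_force: 30.0
time_s: 20.95
tcp_pos: [583.4, 314.6, 248.6]
eef_rot: [3.014, 0.096, -0.815]
ft_force: [0.2, -0.1, -4.9]
gripper_width: 0.454
finger_force: 30.0
time_s: 21.45
tcp_pos: [565.1, 389.2, 219.0]
eef_rot: [2.884, 1.137, -0.43]
ft_force: [-0.1, -0.2, -4.7]
gripper_width: 0.453
finger_force: 30.0
time_s: 21.95
tcp_pos: [524.9, 388.0, 119.0]
eef_rot: [2.386, 2.039, 0.005]
ft_force: [0.4, 1.2, -4.0]
gripper_width: 0.454
finger_force: 30.0
time_s: 22.15
tcp_pos: [526.1, 387.5, 119.9]
eef_rot: [2.395, 2.027, 0.0]
ft_force: [1.9, 0.3, -3.0]
gripper_width: 0.452
finger_force: 30.0
{'time_s': 22.15, 'q': [-0.42, 0.59, -0.43, 1.6, 0.28, 1.01, -1.1], 'tcp_pos': [526.13, 387.49, 119.89], 'ft_force': [1.85, 0.31, -3.01], 'moment': [0.01, -0.15, 0.02], 'gripper_width': 0.45, 'finger_force': 30.0}
 shift cm [ 0.19 -0.15 -8.99] turn [0.003 0.002 0.009] rows>= 2
```

```bash
python3 -m creep '[[[0.1,-0.1,-3,0,0,0,2],[0.2,-0.1,-6,0,0,0.01,2],[0.2,-0.1,-8.2,0,0,0.01,2],[0.2,-0.1,-9.2,0,0,0.01,2],[0.2,-0.1,-9.3,0,0,0.01,2]]]' && python3 -m creep '[[[0,0,-0.1,0,0,0,2],[0,0,-0.3,0,0,0,2],[0,0,-0.4,0,0,0,2],[0,0,-0.4,0,0,0,2]]]';  python3 -m creep '[[[0,0,-0.1,0,0,0,2],[0,0,-0.1,0,0,0,2]]]'
```

```text
time_s: 22.65
tcp_pos: [528.4, 387.4, 25.8]
eef_rot: [2.384, 2.041, 0.0]
ft_force: [-0.7, 0.8, -3.0]
gripper_width: 0.451
finger_force: 30.0
time_s: 23.05
tcp_pos: [528.1, 387.8, 23.2]
eef_rot: [2.382, 2.043, 0.004]
ft_force: [0.1, -0.1, -4.1]
gripper_width: 0.452
finger_force: 30.0
time_s: 23.25
tcp_pos: [527.8, 387.6, 21.7]
eef_rot: [2.382, 2.044, 0.003]
ft_force: [-1.4, -0.9, -4.0]
gripper_width: 0.454
finger_force: 30.0
```

```bash
python3 -m creep '[[[0,0,-0.1,0,0,0,2],[0,0,-0.1,0,0,0,2]]]';  python3 -m creep '[[[0,0,-0.05,0,0,0,2],[0,0,-0.05,0,0,0,2]]]';python3 -m creep '[[[0,0,-0.05,0,0,0,2],[0,0,-0.05,0,0,0,2]]]'
```

```text
time_s: 23.45
tcp_pos: [527.7, 387.6, 20.4]
eef_rot: [2.382, 2.044, 0.002]
ft_force: [-0.5, 0.7, -3.9]
gripper_width: 0.456
finger_force: 30.0
time_s: 23.65
tcp_pos: [527.7, 387.6, 19.9]
eef_rot: [2.382, 2.044, 0.002]
ft_force: [0.8, 0.3, -3.9]
gripper_width: 0.453
finger_force: 30.0
time_s: 23.85
tcp_pos: [527.8, 387.7, 19.7]
eef_rot: [2.383, 2.044, 0.003]
ft_force: [-0.1, 0.8, -1.4]
gripper_width: 0.448
finger_force: 30.0
```

```bash
python3 -m creep '[[[0,0,-0.05,0,0,0,2],[0,0,-0.05,0,0,0,2],[0,0,-0.03,0,0,0,4.3],[0,0,-0.03,0,0,0,5.4],[0,0,-0.03,0,0,0,5.6]]]' && python3 -m creep '[[[0,0,0.1,0,0,0,5.6],[0,0,1,0,0,0,5.6],[0,0,3,0,0,0,5.6],[0,0,6,0,0,0,5.6],[0,0,10,0,0,0,5.6]]]'; python3 - <<'E'
from h import *
st();plan(place(-6,200)+[5,260,20],RG);plan(place(-6,180),RG)
for k in("scene","top"):globals()[k]=bot.get_image(k)[:,:,::-1]
a=np.vstack([cv2.resize(scene[140:260,370:530],None,fx=4,fy=4)[:290],cv2.resize(top[180:270,160:320],None,fx=4,fy=4)[:290]])
cv2.imwrite("pics/chk.png",a)
E
```

```text
time_s: 24.35
tcp_pos: [528.0, 387.8, 19.3]
eef_rot: [2.383, 2.044, 0.004]
ft_force: [-0.4, 0.9, 0.4]
gripper_width: 0.62
finger_force: 0.0
time_s: 24.85
tcp_pos: [526.9, 387.0, 119.4]
eef_rot: [2.382, 2.044, -0.001]
ft_force: [-0.0, 0.6, 0.4]
gripper_width: 0.637
finger_force: 0.0
{'time_s': 24.85, 'q': [-0.41, 0.6, -0.44, 1.6, 0.29, 1.01, -1.09], 'tcp_pos': [526.95, 387.04, 119.38], 'ft_force': [-0.02, 0.62, 0.41], 'moment': [-0.03, -0.06, -0.03], 'gripper_width': 0.64, 'finger_force': 0.0}
 shift cm [ 5.33 -9.76 13.38] turn [-0.378  0.418 -1.33 ] rows>= 10
 shift cm [  3.83 -35.82   9.65] turn [-0.378  0.418 -1.33 ] rows>= 10
```

View pics/chk.png

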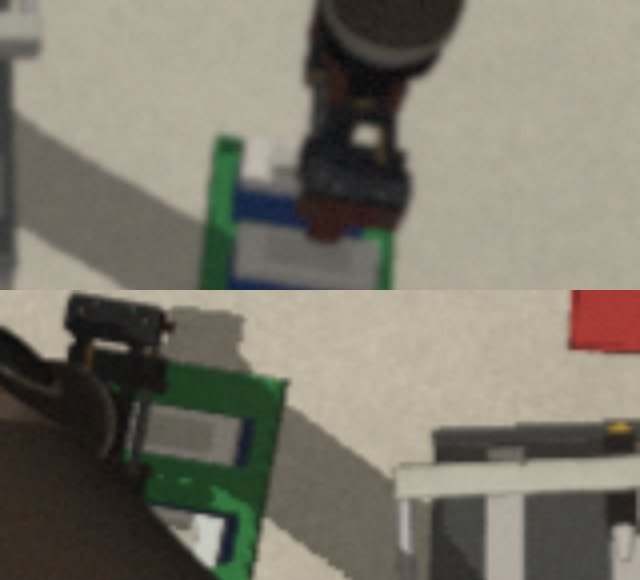

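Both boxes lie flat, lid up, side by side in the green tray (top-view lids at ~(195,435) and ~(185,525) in the crop). Now the pipette.

```bash
python3 -m creep '[[[1,-0.2,3,-0.04,0.04,-0.13,7],[2,-0.4,6,-0.08,0.08,-0.26,7],[3,-0.6,9,-0.11,0.12,-0.4,7],[4,-0.8,11,-0.15,0.17,-0.53,7],[5,-1,13,-0.19,0.21,-0.66,7]]]' && python3 -m creep '[[[0.2,-1.5,0,-0.04,0.04,-0.13,7],[0.4,-3,0,-0.08,0.08,-0.26,7],[0.6,-5,0,-0.11,0.12,-0.4,7],[0.8,-7,0,-0.15,0.17,-0.53,7],[1,-9,0,-0.19,0.21,-0.66,7]]]' && python3 -m creep '[[[-0.1,-4.5,-0.4,0,0,0,7],[-0.2,-9,-0.8,0,0,0,7],[-0.3,-13.5,-1.2,0,0,0,7],[-0.3,-18,-1.6,0,0,0,7],[-0.3,-22.5,-1.6,0,0,0,7]]]'  && python3 -m creep '[[[0,-3,0,0,0,0,7],[0,-3,0,0,0,0,7],[0,-3,0,0,0,0,7]]]'; python3 - <<'E'
from h import *
st()
up=.866*xs+.5*zs
plan(place(-6,180)-6*up,RG);plan(place(-6,7)-6*up,RG)
c=bot.camera_info("wrist");im=bot.get_image("wrist").copy();E=np.array(c["extrinsics"])
for s in(-45,33):
  for t in(-13,13):
    p=place(-6,30)+up*s+ys*t;q=np.array(c["intrinsics"])@(E[:3,:3].T@(p-E[:3,3]));cv2.circle(im,tuple(int(v) for v in (q[:2]/q[2]).round()),2,(255,0,0),-1)
cv2.imwrite("pics/w3.png",im[80:300,180:460,::-1].repeat(2,0).repeat(2,1))
E
```

```text
time_s: 25.45
tcp_pos: [578.0, 377.9, 251.1]
eef_rot: [2.886, 1.135, -0.434]
ft_force: [-0.4, -0.6, 0.5]
gripper_width: 0.801
finger_force: 0.0
time_s: 25.95
tcp_pos: [587.8, 287.1, 249.1]
eef_rot: [3.015, 0.091, -0.814]
ft_force: [0.5, -0.8, 0.0]
gripper_width: 0.792
finger_force: 0.0
time_s: 26.45
tcp_pos: [584.3, 60.9, 232.9]
eef_rot: [3.016, 0.1, -0.812]
ft_force: [-0.0, -0.8, 0.5]
gripper_width: 0.796
finger_force: 0.0
time_s: 26.75
tcp_pos: [584.8, 32.3, 233.4]
eef_rot: [3.017, 0.097, -0.811]
ft_force: [0.1, 0.5, -0.5]
gripper_width: 0.799
finger_force: 0.0
{'time_s': 26.75, 'q': [-0.08, 0.69, -0.08, 1.22, 0.01, 1.75, -1.66], 'tcp_pos': [584.78, 32.28, 233.41], 'ft_force': [0.12, 0.55, -0.49], 'moment': [0.07, -0.48, -0.03], 'gripper_width': 0.8, 'finger_force': 0.0}
 shift cm [-1.43 -0.31 -2.05] turn [-0.001 -0.001 -0.009] rows>= 1
 shift cm [-10.07  -0.79 -17.04] turn [-0.001 -0.001 -0.009] rows>= 4
```

View pics/w3.png

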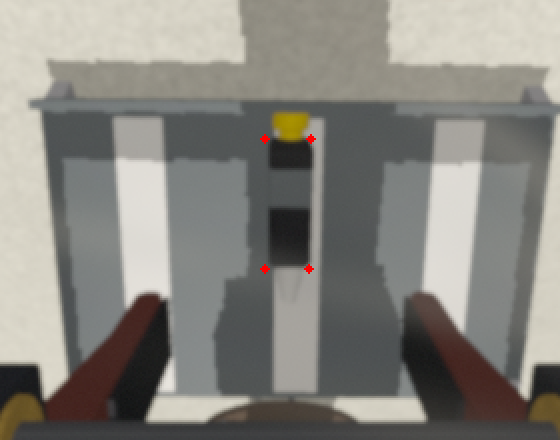

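The predicted body corners match the black body (crop (270–311, 139–268)) to within 1–2 mm. Next I descend and grip.

```bash
python3 -m creep '[[[-1.4,-0.4,-2,0,0,-0.01,7],[-3.4,-0.6,-5.5,0,0,-0.01,6.5],[-5.4,-0.7,-9,0,0,-0.01,6],[-7.4,-0.8,-12.4,0,0,-0.01,6],[-8.8,-0.9,-14.8,0,0,-0.01,6]]]' && python3 -m creep '[[[-0.6,0,-1.1,0,0,0,6],[-1.1,0,-1.9,0,0,0,6],[-1.2,0,-2.1,0,0,0,6],[-1.2,0,-2.1,0,0,0,6]]]'; python3 - <<'E'
from h import *
up=.866*xs+.5*zs
st();plan(place(-6,7)-6*up,RG)
E
```

```text
time_s: 27.3
tcp_pos: [494.7, 25.8, 83.5]
eef_rot: [3.018, 0.089, -0.815]
ft_force: [-0.0, 0.4, -0.1]
gripper_width: 0.682
finger_force: 0.0
time_s: 27.7
tcp_pos: [485.7, 24.2, 64.8]
eef_rot: [3.02, 0.085, -0.81]
ft_force: [-0.2, 0.7, 0.2]
gripper_width: 0.681
finger_force: 0.0
{'time_s': 27.7, 'q': [-0.06, 0.7, -0.1, 1.65, 0.02, 1.32, -1.67], 'tcp_pos': [485.67, 24.16, 64.75], 'ft_force': [-0.15, 0.73, 0.22], 'moment': [0.03, -0.48, 0.03], 'gripper_width': 0.68, 'finger_force': 0.0}
 shift cm [-0.16  0.02 -0.17] turn [-0.001 -0.    -0.001] rows>= 1
```

```bash
python3 -m creep '[[[-0.1,0,-0.1,0,0,0,6],[-0.1,0,-0.1,0,0,0,3],[-0.1,0,-0.1,0,0,0,1],[-0.1,0,-0.1,0,0,0,1],[-0.1,0,-0.1,0,0,0,1]]]' && python3 -m creep '[[[-0,0,0,0,0,0,1],[0.5,0,0.8,0,0,0,1],[1.5,0.1,2.6,0,0,0,1],[3,0.2,5.2,0,0,0,1],[4.5,0.3,7.8,0,0,0,1]]]' && python3 -m creep '[[[2,0.1,3.4,0,0,0,1],[4,0.2,6.9,0,0,0,1],[5.5,0.3,9.2,0,0,0,1],[5.5,0.3,9.2,0,0,0,1]]]'; python3 - <<'E'
from h import *
st();plan([684,5,60],Rdown(-90))
im=bot.get_image("wrist");cv2.imwrite("pics/w4.png",im[80:400,100:540,::-1])
E
```

```text
time_s: 28.2
tcp_pos: [483.9, 23.7, 63.4]
eef_rot: [3.019, 0.084, -0.811]
ft_force: [-0.3, -0.4, -0.5]
gripper_width: 0.36
finger_force: 0.0
time_s: 28.7
tcp_pos: [529.4, 26.6, 142.5]
eef_rot: [3.019, 0.084, -0.812]
ft_force: [0.8, 0.5, -2.2]
gripper_width: 0.293
finger_force: 30.0
time_s: 29.1
tcp_pos: [586.5, 30.0, 236.4]
eef_rot: [3.022, 0.084, -0.802]
ft_force: [-0.5, -0.6, -1.0]
gripper_width: 0.294
finger_force: 30.0
{'time_s': 29.1, 'q': [-0.07, 0.68, -0.07, 1.22, 0.0, 1.75, -1.66], 'tcp_pos': [586.47, 29.95, 236.43], 'ft_force': [-0.5, -0.59, -1.0], 'moment': [0.07, -0.56, -0.01], 'gripper_width': 0.29, 'finger_force': 30.0}
 shift cm [  9.75  -2.5  -17.64] turn [ 0.014 -0.519 -0.054] rows>= 5
```

View pics/w4.png

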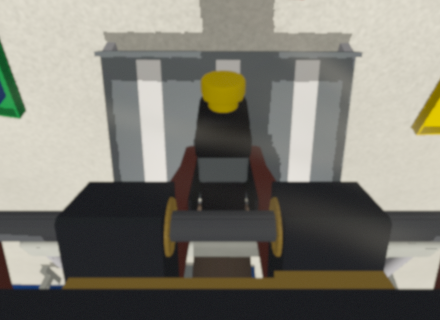

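The pipette is held, with its knob at (222,90). Now over to the red tray.

```bash
python3 -m creep '[[[3,-0.5,0,0,-0.1,-0.01,1],[6,-1,-1,0.01,-0.21,-0.02,1],[8,-1.5,-3,0.01,-0.31,-0.03,1],[9,-2,-6,0.01,-0.42,-0.04,1],[9.7,-2.5,-9.5,0.01,-0.52,-0.05,1]]]' && python3 -m creep '[[[0,0,-3,0,0,0,1],[0,0,-6,0,0,0,1],[0,0,-8,0,0,0,1],[0,0,-8,0,0,0,1],[0,0,-8,0,0,0,1]]]'; python3 - <<'E'
from h import *
st();plan([684,5,16],Rdown(-90))
E
```

```text
time_s: 29.65
tcp_pos: [680.8, 4.3, 137.3]
eef_rot: [3.137, 0.004, -0.001]
ft_force: [0.3, -0.3, -1.2]
gripper_width: 0.293
finger_force: 30.0
time_s: 30.15
tcp_pos: [679.8, 4.6, 57.6]
eef_rot: [3.136, 0.005, -0.012]
ft_force: [0.9, -0.1, -0.8]
gripper_width: 0.295
finger_force: 30.0
{'time_s': 30.15, 'q': [-0.04, 0.67, -0.07, 1.58, 0.06, 0.9, -1.69], 'tcp_pos': [679.76, 4.61, 57.6], 'ft_force': [0.89, -0.15, -0.83], 'moment': [0.01, -0.03, 0.03], 'gripper_width': 0.3, 'finger_force': 30.0}
 shift cm [ 0.42  0.04 -4.16] turn [ 0.005 -0.007 -0.003] rows>= 1
```

```bash
python3 -m creep '[[[0.2,0,-1.5,0,-0.01,0,1],[0.4,0,-3,0,-0.01,0,1],[0.4,0,-4.1,0,-0.01,0,1],[0.4,0,-4.1,0,-0.01,0,1],[0.4,0,-4.1,0,-0.01,0,1]]]' && python3 -m creep '[[[0,0,-0.1,0,0,0,1],[0,0,-0.2,0,0,0,1],[0,0,-0.2,0,0,0,1]]]';python3 -m creep '[[[0,0,-0.1,0,0,0,1],[0,0,-0.1,0,0,0,1]]]'; python3 -m creep '[[[0,0,-0.1,0,0,0,1],[0,0,-0.1,0,0,0,1]]]'
```

```text
time_s: 30.65
tcp_pos: [685.6, 4.7, 17.8]
eef_rot: [3.137, 0.005, 0.01]
ft_force: [0.8, -0.2, 1.0]
gripper_width: 0.292
finger_force: 30.0
time_s: 30.95
tcp_pos: [686.0, 4.7, 17.1]
eef_rot: [3.137, 0.005, 0.012]
ft_force: [0.3, -0.2, 10.0]
gripper_width: 0.294
finger_force: 30.0
time_s: 31.15
tcp_pos: [686.5, 4.7, 16.4]
eef_rot: [3.137, 0.005, 0.013]
ft_force: [1.4, 0.1, 10.7]
gripper_width: 0.296
finger_force: 30.0
time_s: 31.35
tcp_pos: [686.9, 4.7, 15.7]
eef_rot: [3.137, 0.005, 0.014]
ft_force: [2.3, -0.3, 12.0]
gripper_width: 0.291
finger_force: 30.0
```

```bash
python3 - <<'E'
from h import *
weigh(3);st()
im=bot.get_image("wrist");s=bot.get_image("scene")
a=np.vstack([im[60:400,100:540],cv2.resize(s[200:290,260:370],(440,360)).astype(np.uint8)][0:1])
b=cv2.resize(s[200:290,265:365],(356,340),interpolation=cv2.INTER_CUBIC)
cv2.imwrite("pics/p5.png",np.hstack([a,b])[:,:,::-1])
E
```

```text
F [ 1.2040e+00 -1.1500e-01  1.1316e+01  2.5000e-02 -3.5000e-02  1.0000e-02] sd [0.57 0.62 0.34]
{'time_s': 31.5, 'q': [-0.04, 0.72, -0.06, 1.6, 0.07, 0.81, -1.7], 'tcp_pos': [686.96, 4.71, 15.76], 'ft_force': [0.43, -0.32, 11.75], 'moment': [0.05, -0.06, 0.04], 'gripper_width': 0.3, 'finger_force': 30.0}
```

View pics/p5.png

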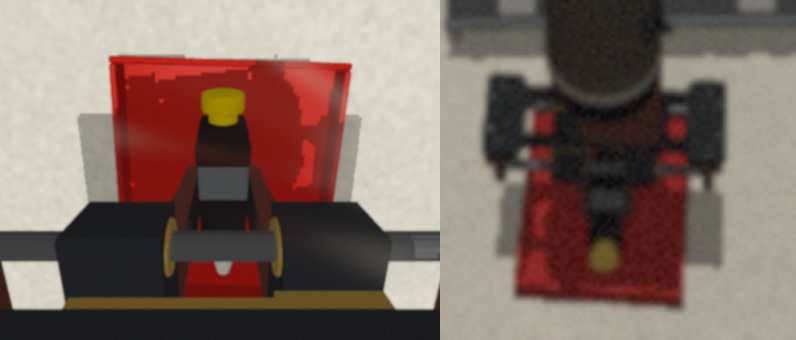

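```bash
python3 - <<'E'
from h import *
s=bot.sense();c=bot.camera_info("wrist");E=np.array(c["extrinsics"]);K=np.array(c["intrinsics"])
R=Ro.from_rotvec(s["eef_rot"]).as_matrix();print("cam in tool",(R.T@(E[:3,3]-s["tcp_pos"])).round(1),"axis",(R.T@E[:3,2]).round(2),(R.T@E[:3,0]).round(2))
# tool frame: x, along pipette knob(+world x)?; 
kx=np.sign((R.T@np.array([1,0,0]))[0]);print(kx)
def px(p):q=K@(E[:3,:3].T@(s["tcp_pos"]+R@p-E[:3,3]));return (q[:2]/q[2]).round(0)
for off in(7,13):          # underside depth below the TCP... (tool z = +off)
  for th in(-10,-5,0,5,10):   # + = knob down
    t=np.radians(th);o=[]
    for X,Z in((51,30),(66,22),(66,4),(39,30),(-54,12)):   # from grip point: knob direction, height above underside
        # pivot at grasp point 19 behind TCP
        h=Z-(19+off);o.append(px(np.array([kx*(X*np.cos(t)+h*np.sin(t)),0,-19-(h*np.cos(t)-X*np.sin(t))]))[1])
    print(off,th,"bodyend/knobtop/knobbot/-/nose",o)
im=cv2.imread("pics/p5.png");h=cv2.cvtColor(im[:, :440],cv2.COLOR_BGR2HSV);m=cv2.inRange(h,(20,120,80),(32,255,255));m[200:]=0
print("now knob box",cv2.boundingRect(m),"+100,60")
im=cv2.imread("pics/w4.png");h=cv2.cvtColor(im,cv2.COLOR_BGR2HSV);m=cv2.inRange(h,(20,120,80),(32,255,255));m[180:]=0;m[:,:150]=0;m[:,300:]=0
print("lift knob box",cv2.boundingRect(m),"+100,80")
E
```

```text
cam in tool [  72.8    1.  -161.8] axis [-0.27  0.    0.96] [ 0.  1. -0.]
1.0
7 -10 bodyend/knobtop/knobbot/-/nose [np.float64(170.0), np.float64(133.0), np.float64(125.0), np.float64(194.0), np.float64(310.0)]
7 -5 bodyend/knobtop/knobbot/-/nose [np.float64(166.0), np.float64(131.0), np.float64(126.0), np.float64(191.0), np.float64(317.0)]
7 0 bodyend/knobtop/knobbot/-/nose [np.float64(164.0), np.float64(131.0), np.float64(129.0), np.float64(188.0), np.float64(323.0)]
7 5 bodyend/knobtop/knobbot/-/nose [np.float64(162.0), np.float64(131.0), np.float64(133.0), np.float64(186.0), np.float64(330.0)]
7 10 bodyend/knobtop/knobbot/-/nose [np.float64(161.0), np.float64(133.0), np.float64(137.0), np.float64(185.0), np.float64(336.0)]
13 -10 bodyend/knobtop/knobbot/-/nose [np.float64(165.0), np.float64(130.0), np.float64(122.0), np.float64(189.0), np.float64(303.0)]
13 -5 bodyend/knobtop/knobbot/-/nose [np.float64(163.0), np.float64(129.0), np.float64(125.0), np.float64(187.0), np.float64(310.0)]
13 0 bodyend/knobtop/knobbot/-/nose [np.float64(162.0), np.float64(130.0), np.float64(129.0), np.float64(185.0), np.float64(317.0)]
13 5 bodyend/knobtop/knobbot/-/nose [np.float64(161.0), np.float64(132.0), np.float64(133.0), np.float64(184.0), np.float64(324.0)]
13 10 bodyend/knobtop/knobbot/-/nose [np.float64(161.0), np.float64(134.0), np.float64(138.0), np.float64(184.0), np.float64(331.0)]
now knob box (202, 88, 43, 38) +100,60
lift knob box (201, 71, 45, 42) +100,80
```

The scene and wrist views (knob at (222,105), nose at (222,268) in the left half) show the pipette well inside the red tray. It touches higher than expected, so it has turned a little in the grip. I'll press it flat in small steps and watch the force.

```bash
for i in 1 ; do python3 -m creep '[[[0,0,-0.1,0,0,0,1],[0,0,-0.1,0,0,0,1]]]'; done; python3 -m creep '[[[0,0,-0.1,0,0,0,1],[0,0,-0.1,0,0,0,1]]]'; python3 - <<'E'
from h import *
weigh(6);im=bot.get_image("wrist")[60:400,100:540,::-1];h=cv2.cvtColor(im.copy(),cv2.COLOR_BGR2HSV);m=cv2.inRange(h,(20,120,80),(32,255,255));m[200:]=0
print("knob box",cv2.boundingRect(m))
w=(h[:,:,1]<60)&(h[:,:,2]>110);col=w[230:300,222];print("nose rows",np.where(col)[0]+230)
E
```

```text
time_s: 31.8
tcp_pos: [687.4, 4.7, 15.0]
eef_rot: [3.137, 0.005, 0.016]
ft_force: [3.5, -0.3, 11.3]
gripper_width: 0.294
finger_force: 30.0
time_s: 32.0
tcp_pos: [687.8, 4.7, 14.2]
eef_rot: [3.137, 0.005, 0.017]
ft_force: [3.8, 0.1, 11.5]
gripper_width: 0.299
finger_force: 30.0
F [ 3.131 -0.441 12.206 -0.041 -0.346  0.033] sd [0.46 0.41 0.18]
knob box (202, 89, 42, 36)
nose rows [262 263 264 265 266 267 268 269 270 271 272 273 274 275 276 277]
```

Fx and the moment show the nose touching first, about 3° low. I'll lift slightly, level it with the wrist and set it down again.

```bash
python3 -m creep '[[[0,0,0.3,0,0,0,1],[0,0,0.6,0,0.03,0,1],[0,0,0.6,0,0.06,0,1],[0,0,0.6,0,0.06,0,1]]]'; python3 -m creep '[[[0,0,-0.2,0,0,0,1],[0,0,-0.4,0,0,0,1],[0,0,-0.4,0,0,0,1]]]';python3 -m creep '[[[0,0,-0.1,0,0,0,1],[0,0,-0.2,0,0,0,1],[0,0,-0.2,0,0,0,1]]]'; python3 - <<'E'
from h import *
weigh(4)
E
```

```text
time_s: 32.75
tcp_pos: [684.4, 4.7, 16.7]
eef_rot: [3.135, 0.005, -0.09]
ft_force: [0.2, 0.4, -1.6]
gripper_width: 0.295
finger_force: 30.0
time_s: 33.05
tcp_pos: [684.0, 4.7, 12.6]
eef_rot: [3.135, 0.005, -0.088]
ft_force: [-0.1, -1.1, -0.8]
gripper_width: 0.292
finger_force: 30.0
time_s: 33.35
tcp_pos: [684.6, 4.7, 12.1]
eef_rot: [3.135, 0.005, -0.087]
ft_force: [-2.7, -1.0, 5.8]
gripper_width: 0.295
finger_force: 30.0
F [-2.133e+00  2.710e-01  5.522e+00  9.000e-03  8.150e-01  2.000e-03] sd [0.37 0.52 0.27]
```

```bash
python3 -m creep '[[[0,0,0.15,0,0.02,0,1],[0,0,0.15,0,0.02,0,1]]]'; python3 -m creep '[[[0,0,-0.1,0,0,0,1],[0,0,-0.2,0,0,0,1],[0,0,-0.2,0,0,0,1]]]'; python3 -m creep '[[[0,0,-0.1,0,0,0,1],[0,0,-0.1,0,0,0,1]]]';python3 - <<'E'
from h import *
weigh(4)
E
```

```text
time_s: 33.75
tcp_pos: [685.2, 4.7, 13.0]
eef_rot: [3.134, 0.005, -0.117]
ft_force: [1.0, -0.4, -1.2]
gripper_width: 0.294
finger_force: 30.0
time_s: 34.05
tcp_pos: [685.0, 4.7, 11.5]
eef_rot: [3.134, 0.005, -0.117]
ft_force: [-0.4, -0.1, 5.4]
gripper_width: 0.289
finger_force: 30.0
time_s: 34.25
tcp_pos: [685.3, 4.7, 11.1]
eef_rot: [3.135, 0.005, -0.116]
ft_force: [-1.3, -0.4, 7.9]
gripper_width: 0.294
finger_force: 30.0
F [-1.338e+00 -5.860e-01  7.722e+00 -1.000e-03  6.790e-01  2.400e-02] sd [0.51 0.55 0.14]
```

```bash
python3 -m creep '[[[0,0,0.2,0,0.03,0,1],[0,0,0.2,0,0.03,0,1]]]'; python3 -m creep '[[[0,0,-0.1,0,0,0,1],[0,0,-0.2,0,0,0,1],[0,0,-0.2,0,0,0,1]]]'; python3 -m creep '[[[0,0,-0.1,0,0,0,1],[0,0,-0.1,0,0,0,1]]]';python3 - <<'E'
from h import *
weigh(4)
E
```

```text
time_s: 34.65
tcp_pos: [685.2, 4.7, 11.8]
eef_rot: [3.132, 0.005, -0.164]
ft_force: [0.4, -0.1, -1.1]
gripper_width: 0.296
finger_force: 30.0
time_s: 34.95
tcp_pos: [685.0, 4.6, 11.0]
eef_rot: [3.132, 0.005, -0.163]
ft_force: [-3.6, -0.1, 9.6]
gripper_width: 0.293
finger_force: 30.0
time_s: 35.15
tcp_pos: [685.0, 4.7, 10.7]
eef_rot: [3.132, 0.005, -0.163]
ft_force: [-5.5, 0.7, 13.4]
gripper_width: 0.293
finger_force: 30.0
F [-4.869 -0.08  13.854  0.045  1.058  0.016] sd [0.57 0.53 0.52]
```

Contact is now stiff and centred, so it lies flat. I'll ease off, release, withdraw and check.

```bash
python3 -m creep '[[[0,0,0.08,0,0,0,1],[0,0,0.08,0,0,0,1],[0,0,0.08,0,0,0,2.8],[0,0,0.08,0,0,0,3.6],[0,0,0.08,0,0,0,4.5]]]' && python3 -m creep '[[[0,0,0,0,0,0,5],[0,0,1,0,0,0,5],[0,0,3,0,0,0,5],[0,0,6,0,0,0,5],[0,0,10,0,0,0,5]]]' && python3 -m creep '[[[1,0,4,0,0,0,5],[2,0,8,0,0,0,5],[3,0,12,0,0,0,5],[4,0,16,0,0,0,5],[4,0,16,0,0,0,5]]]'; python3 - <<'E'
from h import *
im=bot.get_image("wrist");cv2.imwrite("pics/fin_w.png",im[:,:,::-1]);s=bot.get_image("scene");cv2.imwrite("pics/fin_s.png",s[:,:,::-1]);c=bot.camera_info("wrist");st()
# nose/knob/body positions assuming flat: yellow knob in both views
def cen(i,box,lo,hi):
    h=cv2.cvtColor(i,cv2.COLOR_RGB2HSV);m=cv2.inRange(h,lo,hi);mm=np.zeros_like(m);x0,y0,x1,y1=box;mm[y0:y1,x0:x1]=m[y0:y1,x0:x1]
    k=max(cv2.findContours(mm,0,2)[0],key=cv2.contourArea);M=cv2.moments(k);return (M["m10"]/M["m00"],M["m01"]/M["m00"]),cv2.contourArea(k)
for nm,i,box in(("wrist",im,(150,0,450,300)),("scene",s,(280,225,345,290))):
    try:
        k,a=cen(i,box,(18,90,60),(34,255,255));print(nm,"knob",np.round(k,1),a,onz(nm,k,15,c if nm=="wrist" else None).round(1))
    except Exception as e:print(nm,e)
# bystander drift
i0=cv2.imread("pics/scene0.png").astype(int);d=np.abs(s[:,:,::-1].astype(int)-i0).max(2)
for nm,(x0,y0,x1,y1) in dict(jar=(405,245,442,285),dish=(222,225,262,262),beaker=(178,235,216,280),yellow=(165,165,225,225)).items():print(nm,d[y0:y1,x0:x1].mean().round(1),(d[y0:y1,x0:x1]>60).sum())
E
```

```text
time_s: 35.85
tcp_pos: [684.5, 4.7, 9.1]
eef_rot: [3.132, 0.006, -0.165]
ft_force: [-0.1, 0.3, 0.4]
gripper_width: 0.463
finger_force: 0.0
time_s: 36.35
tcp_pos: [683.7, 4.6, 109.5]
eef_rot: [3.132, 0.005, -0.17]
ft_force: [-0.3, -0.1, 0.4]
gripper_width: 0.568
finger_force: 0.0
time_s: 36.85
tcp_pos: [727.8, 4.8, 277.1]
eef_rot: [3.134, 0.005, -0.148]
ft_force: [0.6, 0.1, 0.3]
gripper_width: 0.567
finger_force: 0.0
{'time_s': 36.95, 'q': [-0.04, 0.64, -0.05, 1.12, 0.03, 1.49, -1.66], 'tcp_pos': [725.18, 4.74, 270.95], 'ft_force': [-0.41, 0.22, -0.6], 'moment': [0.04, -0.14, 0.03], 'gripper_width': 0.57, 'finger_force': 0.0}
wrist knob [225.2 287.5] 243.0 [487.  168.9  15. ]
scene knob [310.9 268.4] 36.5 [733.3   3.7  15. ]
jar 7.3 0
dish 7.8 0
beaker 7.4 0
yellow 8.1 0
```

```bash
python3 - <<'E'
from h import *
im=cv2.imread("pics/fin_w.png");s=cv2.imread("pics/fin_s.png")
def knob(n,i,p,r):
    u=pix(n,p);h=cv2.cvtColor(i,cv2.COLOR_BGR2HSV);m=cv2.inRange(h,(16,90,50),(35,255,255));mm=np.zeros_like(m);x,y=int(u[0]),int(u[1]);sl=np.s_[max(0,y-r):y+r,max(0,x-r):x+r];mm[sl]=m[sl]
    k=max(cv2.findContours(mm,0,2)[0],key=cv2.contourArea);print(n,u.round(0),cv2.boundingRect(k));return k
kw=knob("wrist",im,[733,4,12],40);ks=knob("scene",s,[733,4,12],12)
c=lambda k:(lambda r:(r[0]+r[2]/2-.5,r[1]+r[3]/2-.5))(cv2.boundingRect(k))
print(tri(ray("wrist",c(kw)),ray("scene",c(ks))))
# nose/body along the axis in wrist view
for X in range(-60,75,15):
    u=pix("wrist",[680+X,4.5,30]).round().astype(int);print(X,u,im[u[1],u[0]].tolist() if 0<=u[1]<400 else None)
E
```

```text
wrist [322. 145.] (315, 141, 16, 15)
scene [311. 269.] (307, 264, 8, 9)
(array([726.51155749,   2.3718253 ,   4.3830612 ]), np.float64(0.7030887351729049))
-60 [321 222] [52, 59, 129]
-45 [321 213] [136, 142, 148]
-30 [321 203] [35, 38, 47]
-15 [321 194] [26, 25, 31]
0 [321 184] [27, 28, 34]
15 [321 174] [74, 75, 74]
30 [321 164] [30, 31, 40]
45 [321 153] [17, 105, 125]
60 [321 142] [7, 107, 133]
```

```bash
python3 -c "
from rig import bot;print(bot.sign_off())"
```

```text
the job is handed in; nothing more can be done
None
```

The stand is clear and the job is handed in at about 37 s: both boxes weighed over 250 g (about 280 g and 420 g) and lie lid up in the green tray, none went in the yellow, the pipette lies in the red, judged flat from force readings and camera measurements, and the jar, dish and beaker show no movement.

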